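# Seat a water sample in the colorimeter and hold its filter selector at the third stop

## Robot

A 6-joint arm with a two-finger parallel gripper is mounted at the origin on the work surface. World frame = base frame: x ahead of the robot, y to its left, z up, the work surface at z = 0. Lengths are in m, angles in rad, forces in N, time in s.
With the tool pointing down it reaches from about 0.25 to 0.8 m from the base axis. Payload 3.9 kg.
Tool frame: the origin (TCP) lies midway between the tips of the shut fingers; the grasp point (between the pads) lies 19 mm behind it; z points along the fingers, x is the direction in which the jaws open and shut, and the axes are right-handed (so a half turn about z gives the same grasp; the last joint's range is limited). The gripper opens to 85 mm and grips with 20 to 120 N. Pads are 22 mm wide; open, the fingers measure 114 mm over their backs; the gripper's body (76 mm by 85 mm) begins 54 mm behind the grasp point. The pads swing forward as they close: fully open they stand 13 mm farther back than shut.
Start: joints at [-1.224, 0.26, -0.138, 1.173, 0, 1.571], TCP at [0.178, -0.494, 0.231] pointing down, gripper open.
Joint ranges: [-2.78, 2.78], [-0.83, 1.72], [-1.28, 1.37], [-1.9, 2.12], [-1.57, 1.48], [-3.14, 3.14]. Speed limits (rad/s): [2.57, 2.57, 3.14, 3.14, 3.14, 3.14].

## Interface

Orientations are given as a rotation vector (axis times angle).
In Python, from bench import telemetry, get_image, get_calibration, manip, finder gives the robot as it stands.
- The arm moves only by the tool carry_out, never from a script. Its argument "commands" is a list of rows, each a list of 4 numbers: the shift along the tool's x, y, z in mm, then the turn about the tool's z in degrees. In form: [[x, y, z, turn], ...]. A call has 1 to 12 rows; each row shifts and turns the commanded pose from where the row before left it, along the tool's axes as they then stand; what a row does not reach is not made up. A row lasts 1/10 s, in which the tool goes at most 50 mm and 8.59 degrees, less where a joint would pass 70% of its speed; a pose out of reach is approached as far as the arm can. A call with a gripper value outside its range is refused whole. "gripper" is the opening, from -1 (shut) to 1 (fully open), set as the call begins (left out, the last holds). The fingers move at their own pace and stop on an object; the grip force is fixed at half the most. Time passes only in rows, so rows that do not move let the fingers close. It gives the time, the measured TCP pose, the force and the opening at its end, in the units of the state.
- telemetry.observe(): the state, without advancing time (a new reading comes with each control period).
- get_image(name): name is "side" or "top"; returns the picture (384x512x3 uint8, red, green, blue); there is no depth.
- get_calibration(name): a dict with "intrinsics" (3x3 intrinsics, pixels), "distortion" ([k1, k2, p1, p2, k3] as OpenCV has them; the pictures are not rectified), "R" (3x3) and "t" (3): a world point X has camera coordinates R X + t. Camera axes: x right, y down, z forward; pixel columns grow to the right and rows downward; lengths in m; the calibration is good to about 2 mm. A picture is of the moment at which its call begins. get_calibration takes no time and is no camera call.
- manip.sign_off(): hands the job in, once; it reports no verdict.
Trained networks look in the newest picture that a camera, given by its name, has taken for a name from the list of things; names that differ only in an ending like _2 or _b are one class to them, and where a whole thing is asked for, a point or a joint stands for the part that bears it (a point fixed in the world has none). Each returns a list of dicts, best first, with "score" (0 to 1); they miss things now and then, are a little off and sometimes report something else, mostly with a low value. They report only what shows in the picture. A call takes as long as a camera call.
- finder.masks_of(camera, label): "pixels" (384x512 bool, what is visible of it) and "centre" ([column, row] in pixels, amid what is visible of it).
The state is a dict: "time_s": time; "joint_pos": joint angles; "qd": joint speeds; "effort": joint torques, N m; "ee_pos": TCP position; "orientation": TCP orientation; "wrist_force": force on the tool from outside, world axes, zero at the start; "wrist_torque": the same for the moment, N m; "grip_width": opening from 0.0 (shut) to 1.0 (fully open).
Only numpy, scipy, OpenCV 4.12 (cv2) and the standard library are available. Lean on these libraries where they do the work, as an engineer would, in place of code of your own. Each camera call takes 0.05 s, during which the arm holds its last target.

## Task

Take the tall sample vial with the broad screw cap from the tube rack, lower it gently into the cell well of the colorimeter until it stands on the bottom, and let go of it. Then grip the filter selector knob, turn it clockwise from its rest by three clicks, not running on past the third stop, and hold it there for the reading: it springs back if released, so finish while still holding the knob at the third stop. Leave the other vials, jars, bottles, beaker and marker where they are.

Things in the scene. Friction and masses are not known exactly. Their poses are not given: they have to be found in the camera images.
- colorimeter: bench filter colorimeter, white housing fixed to the table, 220 mm deep (its x), 270 mm wide (its y), flat top 80 mm high; sloping front with display and keys (-x side) towards the robot, yaw within 0.3 rad. Stands left or right of the robot's centre line. Origin: centre of underside. On the top: the round cell well on its left (+y), the black selector knob on its right (-y), 134 mm apart.
- well_mouth (a point): centre of the mouth of the cell well, level with the colorimeter's flat top (80 mm above the table); z up, axes as the colorimeter's. The well is a round, upright hole 26 mm wide and 60 mm deep with a flat floor and a 3 mm chamfer at the mouth.
- vial_center (a point): centre (half-way up) of the sample vial, the tallest in the rack, the only one with a broad black screw cap. 100 mm tall; glass 22 mm across, hemispherical foot; cap 26 mm across, 24 mm high, its middle 38 mm above this point along the vial's z (up). About 45 g. Stands loose in the rack, foot 10 mm above the table. Seated in the well, this point is 10 mm below the mouth, the cap's middle 28 mm above it.
- tube_rack: white tube rack fixed to the table, 62 mm (its x) by 210 mm (its y) by 62 mm high; four places in one row along its y, 50 mm apart, 25 mm wide. Origin at the centre of its underside. Three places hold vials, one is empty; which is where changes.
- knob_grip (a point): on the axis of the filter selector knob at grip height, 113 mm above the table. Black bar knob, upright axis: bar 46 mm long, 14 mm thick, its top 9 mm above this point, over a round skirt 52 mm across whose top is 23 mm below this point. x runs along the bar to its end with the white pointer line (at rest 0.59 rad counterclockwise of the colorimeter's x) and turns with the knob; z up.
- filter_knob (a joint): filter selector angle, rad: 0 at rest (shutter shut), grows turning clockwise seen from above. Click stops every 22.5 degrees, rest not counted: 0.393, 0.785, third 1.178, 1.571, fifth 1.963 (end); black lines round the knob mark them. The return spring (0.11 N m at rest, 0.19 at the third stop) is stronger than the clicks (0.08 N m): let go, the knob runs back to rest.
- short_vial_a: one of two short glass vials with a narrow stopper (80 mm tall, glass 22 mm, rubber stopper 14 mm across) in the rack; origin at the centre of its foot. Leave alone.
- short_vial_b: the other short stoppered vial, the same size; origin at the centre of its foot. Leave alone.
- beaker: empty glass beaker, 56 mm across, 65 mm tall, on the table behind the rack; origin under its centre. Leave alone.
- marker: white marker pen with a black cap, 17 mm thick, 121 mm long, lying in front of the rack, along its row; origin on the table under its middle. Leave alone.
- jar_a: lidded sample jar with a paper label, 62 mm across, 85 mm tall, behind the colorimeter; origin under its centre. Leave alone.
- jar_b: lidded sample jar, 68 mm across, 100 mm tall, at the left of the table; origin under its centre. Leave alone.
- bottle: tall clear bottle, 60 mm across, 190 mm tall, at the right of the table; origin under its centre. Leave alone.

How it is judged:
By the outcome, as a careful person would: the job done as asked, in the order asked, and still so for the second after the job is handed in, while the arm keeps its last pose, push and grip.
It also fails if it takes over 59 s, if anything falls off the work surface, if the arm or the gripper's body presses on something with over 40 N, if the wrist force passes 120 N, or if a joint passes its speed limit or range.

## Working session

There is one attempt and no reset: what is moved stays moved. The work goes in short steps, Python scripts to look and compute and a tool call to move; the robot and the scene stay as the last step left them, time stands still between calls to the robot, and variables do not carry over. Pictures are saved under pics/ and viewed, and the job is handed in when it is done.

Besides the shell and the picture viewer there is one more tool, called after "Call:" by a JSON object that holds its "op" and its "data", one argument or row to a line. carry_out: Moves the arm, as the interface text tells. Its arguments: {"type":"object","properties":{"commands":{"type":"array","items":{"type":"array","items":{"type":"number"}}},"gripper":{"type":"number"}},"required":["commands"]}

```bash
ls; mkdir -p pics; python3 - <<'E'
from bench import telemetry, get_image, get_calibration, manip, finder
import cv2,numpy as np
print(telemetry.observe())
for n in ("side","top"):
    im=get_image(n); cv2.imwrite(f"pics/{n}0.png",im[:,:,::-1]); np.save(f"pics/{n}0.npy",im)
    c=get_calibration(n); print(n,c, -c["R"].T@c["t"])
E
```

```text
pics
{'time_s': 0.0, 'joint_pos': array([-1.22401429e+00,  2.60660923e-01, -1.39415077e-01,  1.17267514e+00,
       -9.67662188e-06,  1.57081417e+00]), 'qd': array([ 0.00125518, -0.00068219,  0.00073571,  0.00122749, -0.00113862,
        0.00039731]), 'effort': array([-1.93745924e-03, -4.05674458e+01,  2.53922492e+01,  1.87932694e-02,
        7.79092989e-05, -8.51467643e-07]), 'ee_pos': array([ 0.17819454, -0.49309554,  0.23045959]), 'orientation': array([-2.57045307e+00,  1.80426265e+00,  2.52114588e-03]), 'wrist_force': array([-0.97576495,  0.23410203, -0.07231497]), 'wrist_torque': array([-0.02479877, -0.00688782,  0.0055234 ]), 'grip_width': 0.9983808713623131}
side {'intrinsics': array([[348.05049362,   0.        , 253.99831972],
       [  0.        , 348.05049362, 193.16882499],
       [  0.        ,   0.        ,   1.        ]]), 'distortion': array([-0.05095336,  0.        ,  0.        ,  0.        ,  0.        ]), 'R': array([[-0.97845576, -0.20603702,  0.01315564],
       [-0.12306136,  0.53087304, -0.83846867],
       [ 0.16577162, -0.82202345, -0.54479098]]), 't': array([0.60320262, 0.15116823, 0.89477531])} [0.4604817  0.77955722 0.60627983]
top {'intrinsics': array([[378.34346561,   0.        , 251.51142931],
       [  0.        , 378.34346561, 192.48547437],
       [  0.        ,   0.        ,   1.        ]]), 'distortion': array([0.03893942, 0.        , 0.        , 0.        , 0.        ]), 'R': array([[ 0.02206018, -0.9997558 ,  0.00129658],
       [-0.98351225, -0.02193456, -0.17950636],
       [ 0.17949096,  0.00268474, -0.98375596]]), 't': array([-0.01863704,  0.59658897,  1.15254022])} [ 0.38029314 -0.00864084  1.24093399]
```

View pics/side0.png

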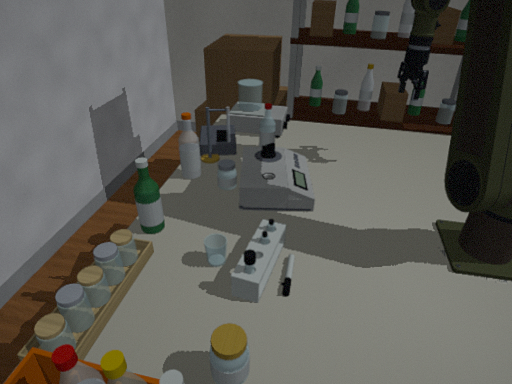

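View pics/top0.png

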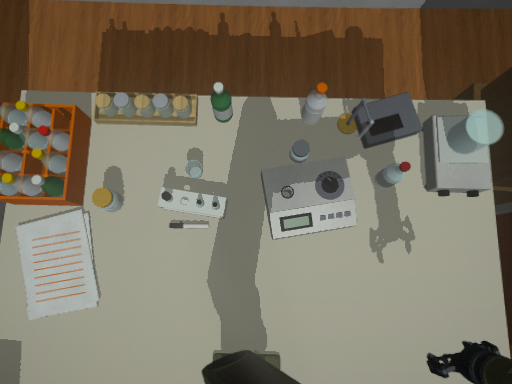

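The top view shows the tall vial at the left end of the rack (cap about (167,196)). The well is near (288,191) and the knob near (329,185). Next I'll take masks and measure.

```bash
cat > h.py <<'E'
from bench import telemetry, get_image, get_calibration, manip, finder
import cv2,numpy as np
from scipy.optimize import least_squares
C={n:get_calibration(n) for n in("side","top")}
def proj(n,P):
    c=C[n]; P=np.atleast_2d(np.asarray(P,float))
    return cv2.projectPoints(P,cv2.Rodrigues(c["R"])[0],c["t"],c["intrinsics"],c["distortion"])[0].reshape(-1,2)
def ray(n,uv):
    c=C[n]; p=cv2.undistortPoints(np.array([[uv]],float),c["intrinsics"],c["distortion"]).reshape(2)
    return -c["R"].T@c["t"], c["R"].T@np.array([p[0],p[1],1])
def atz(n,uv,z):
    o,d=ray(n,uv); return o+d*(z-o[2])/d[2]
E
python3 - <<'E'
from h import *
for n in("side","top"):
    im=get_image(n)
    for l in["vial_center","knob_grip","colorimeter","tube_rack","well_mouth","marker"]:
        r=finder.masks_of(n,l)
        for q in r[:3]:
            m=q["pixels"]; ys,xs=np.nonzero(m)
            print(n,l,round(q["score"],2),q["centre"],m.sum(),xs.min(),xs.max(),ys.min(),ys.max())
        if r: np.save(f"pics/m_{n}_{l}.npy",r[0]["pixels"])
im=np.load("pics/top0.npy")[150:250,150:370,::-1]
cv2.imwrite("pics/topz.png",cv2.resize(im,None,fx=3.6,fy=3.6,interpolation=cv2.INTER_CUBIC))
im=np.load("pics/side0.npy")[130:310,200:330,::-1]
cv2.imwrite("pics/sidez.png",cv2.resize(im,None,fx=3.3,fy=3.3,interpolation=cv2.INTER_CUBIC))
E
```

```text
side vial_center 0.46 [246.9, 258.8] 231 244 255 250 273
side knob_grip 0.51 [268.3, 151.8] 196 260 274 143 158
side colorimeter 0.98 [274.3, 179.4] 4259 240 313 143 212
side tube_rack 0.74 [257.9, 267.4] 2166 231 285 220 302
side well_mouth 0.71 [271.5, 180.3] 4311 239 313 144 211
side well_mouth 0.38 [228.9, 174.5] 453 219 236 160 189
side marker 0.78 [289.1, 277.3] 323 281 294 254 295
side marker 0.58 [259.5, 268.9] 2273 230 285 220 302
top vial_center 0.43 [166.1, 197.4] 83 162 172 192 201
top knob_grip 0.71 [329.4, 187.7] 213 322 337 177 192
top knob_grip 0.59 [165.5, 196.3] 102 162 173 191 201
top colorimeter 0.83 [310.2, 194.0] 6193 261 356 156 239
top colorimeter 0.52 [191.1, 201.8] 1354 158 227 187 218
top tube_rack 0.69 [193.1, 200.7] 1269 158 227 188 218
top tube_rack 0.52 [105.7, 199.2] 566 92 122 188 211
top well_mouth 0.75 [305.3, 197.8] 6141 261 355 157 239
top well_mouth 0.36 [211.1, 205.5] 49 212 219 202 209
top marker 0.72 [189.0, 223.0] 178 171 207 222 227
```

View pics/topz.png

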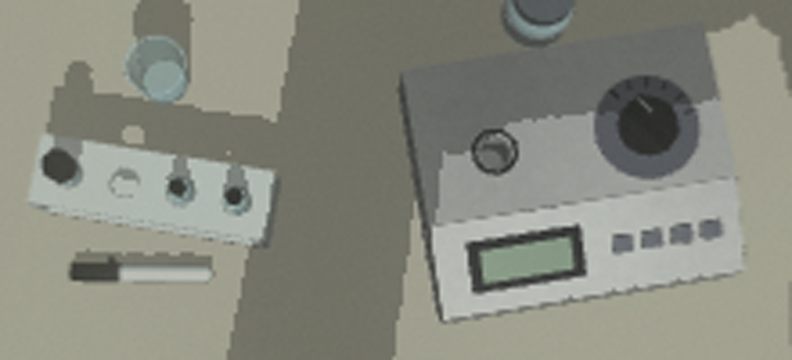

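View pics/sidez.png

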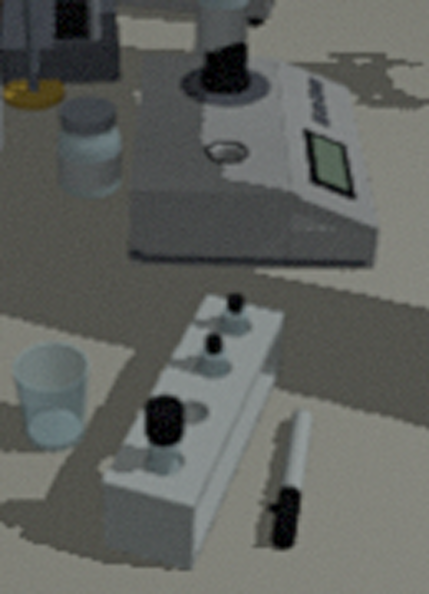

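```bash
python3 - <<'E'
from h import *
T=lambda u,v:((u+.5)/3.6-.5+150,(v+.5)/3.6-.5+150)
S=lambda u,v:((u+.5)/3.3-.5+200,(v+.5)/3.3-.5+130)
def tri(a,b):
    (o1,d1),(o2,d2)=ray("top",a),ray("side",b)
    s=np.linalg.lstsq(np.c_[d1,-d2],o2-o1,rcond=None)[0]
    p,q=o1+s[0]*d1,o2+s[1]*d2; return ((p+q)/2).round(4),((p-q)*1000).round(1)
print("well top",atz("top",T(494,152),.08),"side",atz("side",S(227,152),.08), tri(T(494,152),S(227,152)))
print("skirt top",atz("top",T(647,126),.085),"side",atz("side",S(225,87),.085))
print("cap top", atz("top",T(61,166),.105),"side",atz("side",S(164,420),.098),tri(T(61,166),S(164,420)))
for p in[(125,183),(179,187),(234,195)]: print("place",atz("top",T(*p),.062 if p[0]<130 else .088))
for n,z,f in(("top",.1,T),):
    m=np.load("pics/m_top_vial_center.npy");ys,xs=np.nonzero(m);print("maskcap",atz("top",(xs.mean(),ys.mean()),.1))
print("capTop side", atz("side",S(228,0),.1))
# colorimeter corners top plane
for nm,p,z in(("BL",(401,74),.08),("BR",(704,25),.08),("FL",(442,321),.0),("FR",(744,270),.0),("ridgeL",(434,226),.08),("ridgeR",(731,178),.08)):
    print(nm,z,atz("top",T(*p),z).round(4))
for nm,p in(("rackBL",(40,135)),("BR",(276,172)),("FL",(27,203)),("FR",(264,240))): print(nm,atz("top",T(*p),.062).round(4))
for nm,p in(("rackBL",(108,476)),("FL",(194,510)),("FR",(283,313)),("BR",(207,297))): print("side",nm,atz("side",S(*p),.062).round(4))
E
```

```text
well top [ 0.59654905 -0.11567125  0.08      ] side [ 0.59812315 -0.118783    0.08      ] (array([ 0.5969, -0.1155,  0.0818]), array([-1.4, -0.1, -0.3]))
skirt top [ 0.62142755 -0.24723671  0.085     ] side [ 0.62097714 -0.2372296   0.085     ]
cap top [0.57170583 0.25238188 0.105     ] side [0.57415364 0.25452568 0.098     ] (array([0.5736, 0.2541, 0.0975]), array([-1.2, -0.1, -0.2]))
place [0.56510471 0.20553113 0.062     ]
place [0.55858028 0.15452349 0.088     ]
place [0.55269636 0.1072333  0.088     ]
maskcap [0.57085993 0.25263383 0.1       ]
capTop side [ 0.65052192 -0.42199823  0.1       ]
BL 0.08 [ 0.6642 -0.0339  0.08  ]
BR 0.08 [ 0.7143 -0.2995  0.08  ]
FL 0.0 [ 0.4548 -0.0768  0.    ]
FR 0.0 [ 0.5074 -0.3506  0.    ]
ridgeL 0.08 [ 0.5308 -0.0646  0.08  ]
ridgeR 0.08 [ 0.5783 -0.3197  0.08  ]
rackBL [0.6062 0.2824 0.062 ]
BR [0.5778 0.0738 0.062 ]
FL [0.5456 0.2897 0.062 ]
FR [0.5176 0.0822 0.062 ]
side rackBL [0.6061 0.2757 0.062 ]
side FL [0.5466 0.2918 0.062 ]
side FR [0.5188 0.0826 0.062 ]
side BR [0.5793 0.0758 0.062 ]
```

```bash
cat >> h.py <<'E'
def pose():
    s=telemetry.observe(); R=cv2.Rodrigues(np.array(s["orientation"]))[0]; return s,np.array(s["ee_pos"]),R
def wrap(a,m=2*np.pi): return (a+m/2)%m-m/2
def plan(target,yaw):
    """target TCP, yaw = world angle of tool x; assumes tool pointing down"""
    s,p,R=pose(); yx=np.arctan2(R[1,0],R[0,0])
    print("t",s["time_s"],"p",p.round(4),"yaw",yx.round(3),"tilt",R[:,2].round(4),"j6",s["joint_pos"][5].round(3),"F",s["wrist_force"].round(2),"Tq",s["wrist_torque"].round(3),"w",round(s["grip_width"],3))
    d=R.T@(np.array(target)-p)*1000; print("tool shift mm",d.round(1),"turn deg (mod180 opts)",[np.degrees(-(yaw-yx)+k*np.pi).round(1) for k in(-2,-1,0,1,2)])
    return d
E
python3 - <<'E'
from h import *
plan((.572,.2535,.2),-.135)
E
```

```text
t 0.8 p [ 0.1785 -0.4938  0.2313] yaw -1.224 tilt [ 0.e+00 -1.e-04 -1.e+00] j6 1.571 F [0.18 0.37 0.88] Tq [-0.031 -0.01  -0.004] w 0.998
tool shift mm [-569.  -624.1   31.3] turn deg (mod180 opts) [np.float64(-422.4), np.float64(-242.4), np.float64(-62.4), np.float64(117.6), np.float64(297.6)]
```

Call:
{"op": "carry_out", "data": {
  "commands": [
    [0, 0, -2, -7.8],
    [0, 0, -2, -7.8],
    [0, 0, -2, -7.8],
    [0, 0, -2, -7.8],
    [0, 0, -2, -7.8],
    [0, 0, -2, -7.8],
    [0, 0, -2, -7.8],
    [0, 0, -2, -7.8]
  ],
  "gripper": 0.6
}}

```text
time_s: 1.6
ee_pos: [0.1784, -0.4938, 0.2474]
orientation: [3.135, -0.203, 0.0]
wrist_force: [0.5, -0.4, 0.0]
grip_width: 0.799
```

```bash
python3 - <<'E'
from h import *
plan((.572,.2535,.2),-.135)
E
```

```text
t 1.6 p [ 0.1784 -0.4938  0.2474] yaw -0.129 tilt [ 0. -0. -1.] j6 0.476 F [ 0.51 -0.35  0.03] Tq [-0.013 -0.029 -0.003] w 0.799
tool shift mm [ 293.9 -791.8   47.4] turn deg (mod180 opts) [np.float64(-359.7), np.float64(-179.7), np.float64(0.3), np.float64(180.3), np.float64(360.3)]
```

Call:
{"op": "carry_out", "data": {
  "commands": [
    [12, -33, 0, 0],
    [12, -33, 0, 0],
    [12, -33, 0, 0],
    [12, -33, 0, 0],
    [12, -33, 0, 0],
    [12, -33, 0, 0],
    [12, -33, 0, 0],
    [12, -33, 0, 0],
    [12, -33, 0, 0],
    [12, -33, 0, 0],
    [12, -33, 0, 0],
    [12, -33, 0, 0]
  ]
}}

```text
time_s: 2.8
ee_pos: [0.3749, -0.1194, 0.2475]
orientation: [3.134, -0.212, 0.001]
wrist_force: [0.9, 0.5, 0.4]
grip_width: 0.8
```

Call:
{"op": "carry_out", "data": {
  "commands": [
    [12, -33, 0, 0],
    [12, -33, 0, 0],
    [12, -33, 0, 0],
    [12, -33, 0, 0],
    [12, -33, 0, 0],
    [12, -33, 0, 0],
    [12, -33, 0, 0],
    [12, -33, 0, 0],
    [12, -33, 0, 0],
    [12, -33, 0, 0],
    [12, -33, 0, 0],
    [0, 0, 0, 0]
  ]
}}

```text
time_s: 4.0
ee_pos: [0.5559, 0.225, 0.2464]
orientation: [-3.133, 0.206, -0.002]
wrist_force: [-0.3, 0.3, -0.7]
grip_width: 0.802
```

```bash
python3 - <<'E'
from h import *
im=get_image("top");cv2.imwrite("pics/top1.png",cv2.resize(im[120:280,100:300,::-1],None,fx=3.5,fy=3.5,interpolation=cv2.INTER_CUBIC))
im=get_image("side");cv2.imwrite("pics/side1.png",cv2.resize(im[130:330,180:340,::-1],None,fx=3,fy=3,interpolation=cv2.INTER_CUBIC))
plan((.572,.2535,.2),-.135)
E
```

```text
t 4.1 p [0.5539 0.2217 0.2467] yaw -0.134 tilt [-1.e-03 -8.e-04 -1.e+00] j6 2.085 F [ 0.05 -0.13 -0.35] Tq [-0.007  0.044 -0.033] w 0.804
tool shift mm [ 13.8 -34.   46.7] turn deg (mod180 opts) [np.float64(-359.9), np.float64(-179.9), np.float64(0.1), np.float64(180.1), np.float64(360.1)]
```

View pics/side1.png

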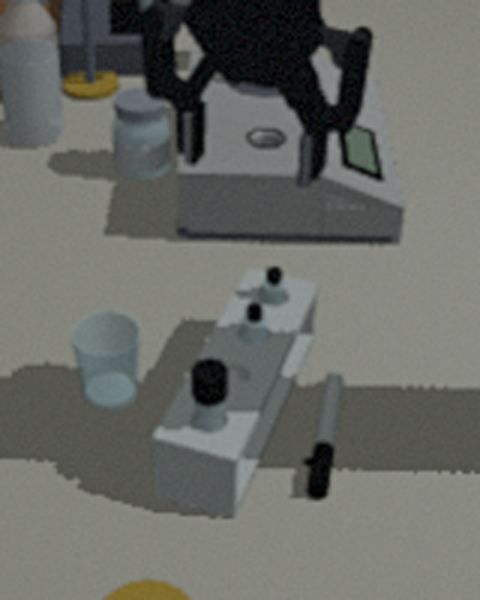

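View pics/top1.png

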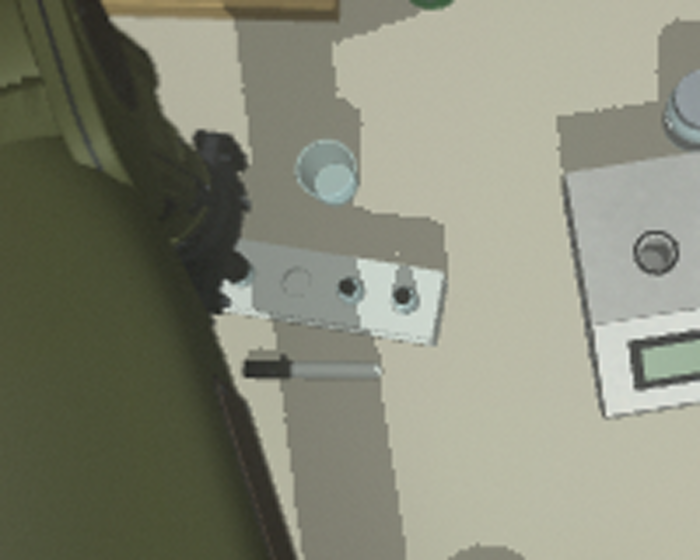

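Call:
{"op": "carry_out", "data": {
  "commands": [
    [4, -12, 10, 0],
    [5, -12, 15, 0],
    [5, -11, 15, 0],
    [0, 0, 20, 0],
    [0, 0, 20, 0],
    [0, 0, 20, 0],
    [0, 0, 10, 0],
    [0, 0, 0, 0],
    [0, 0, 0, 0]
  ]
}}

```text
time_s: 5.0
ee_pos: [0.5728, 0.2541, 0.1372]
orientation: [3.134, -0.212, -0.0]
wrist_force: [-0.3, 0.3, 0.8]
grip_width: 0.803
```

```bash
python3 - <<'E'
from h import *
im=get_image("side");cv2.imwrite("pics/side2.png",cv2.resize(im[180:330,200:300,::-1],None,fx=4,fy=4,interpolation=cv2.INTER_CUBIC))
plan((.5725,.2545,.08),-.135)
E
```

```text
t 5.05 p [0.5732 0.2543 0.1379] yaw -0.135 tilt [ 1.1e-03  5.0e-04 -1.0e+00] j6 2.123 F [ 0.53 -0.36 -0.53] Tq [ 0.024 -0.018  0.021] w 0.802
tool shift mm [-0.8 -0.1 57.9] turn deg (mod180 opts) [np.float64(-360.0), np.float64(-180.0), np.float64(-0.0), np.float64(180.0), np.float64(360.0)]
```

View pics/side2.png

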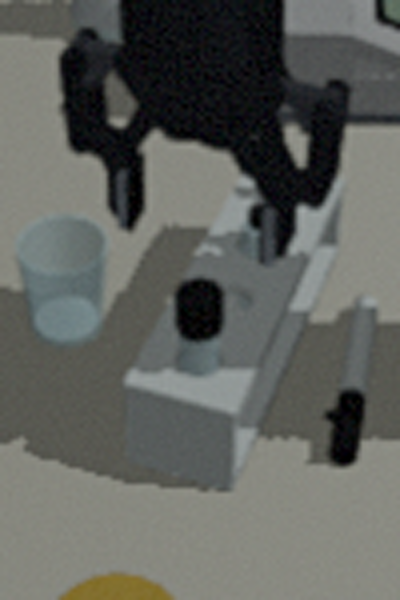

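Call:
{"op": "carry_out", "data": {
  "commands": [
    [-1, 0, 15, 0],
    [0, 0, 15, 0],
    [0, 0, 15, 0],
    [0, 0, 10, 0],
    [0, 0, 2, 0],
    [0, 0, 0, 0],
    [0, 0, 0, 0]
  ]
}}

```text
time_s: 5.75
ee_pos: [0.5723, 0.2545, 0.0813]
orientation: [-3.134, 0.212, -0.002]
wrist_force: [0.9, 0.3, -0.2]
grip_width: 0.802
```

Call:
{"op": "carry_out", "data": {
  "commands": [
    [0, 0, 0, 0],
    [0, 0, 0, 0],
    [0, 0, 0, 0],
    [0, 0, 0, 0],
    [0, 0, 0, 0],
    [0, 0, 0, 0],
    [0, 0, 0, 0],
    [0, 0, 0, 0],
    [0, 0, 0, 0],
    [0, 0, 0, 0]
  ],
  "gripper": -1
}}

```text
time_s: 6.75
ee_pos: [0.5718, 0.2544, 0.0807]
orientation: [-3.134, 0.212, -0.001]
wrist_force: [-0.9, 0.4, 5.5]
grip_width: 0.285
```

```bash
python3 - <<'E'
from h import *
im=get_image("side");cv2.imwrite("pics/side3.png",cv2.resize(im[180:330,200:300,::-1],None,fx=4,fy=4,interpolation=cv2.INTER_CUBIC))
plan((.5725,.2545,.08),-.135)
E
```

```text
t 6.8 p [0.5718 0.2543 0.0807] yaw -0.135 tilt [ 4.e-04  4.e-04 -1.e+00] j6 2.124 F [-0.81  0.95  5.16] Tq [0.02  0.312 0.026] w 0.282
tool shift mm [ 0.7 -0.3  0.7] turn deg (mod180 opts) [np.float64(-360.0), np.float64(-180.0), np.float64(0.0), np.float64(180.0), np.float64(360.0)]
```

View pics/side3.png

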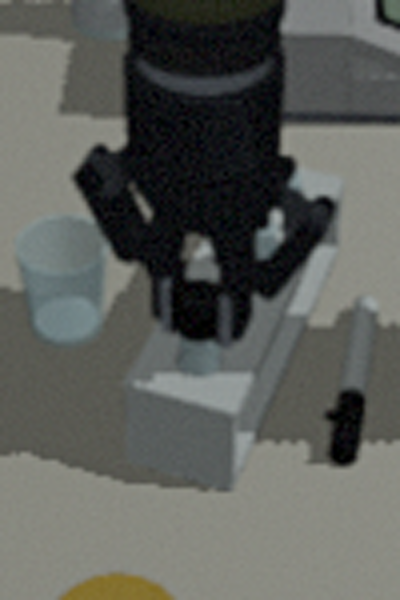

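Call:
{"op": "carry_out", "data": {
  "commands": [
    [0, 0, -5, 0],
    [0, 0, -10, 0],
    [0, 0, -15, 0],
    [0, 0, -20, 0],
    [0, 0, -20, 0],
    [0, 0, -20, 0],
    [0, 0, -20, 0],
    [0, 0, -15, 0],
    [0, 0, -5, 0],
    [0, 0, 0, 0],
    [0, 0, 0, 0]
  ]
}}

```text
time_s: 7.9
ee_pos: [0.5712, 0.254, 0.2095]
orientation: [3.134, -0.212, -0.002]
wrist_force: [-1.4, -0.1, 0.1]
grip_width: 0.284
```

```bash
python3 - <<'E'
from h import *
plan((.597,-.1165,.21),-.135)
im=get_image("side");cv2.imwrite("pics/side4.png",cv2.resize(im[100:330,180:320,::-1],None,fx=2.6,fy=2.6,interpolation=cv2.INTER_CUBIC))
np.save("pics/side4.npy",im)
im=get_image("top");np.save("pics/top4.npy",im);cv2.imwrite("pics/top4.png",cv2.resize(im[140:260,250:370,::-1],None,fx=5,fy=5,interpolation=cv2.INTER_CUBIC))
E
```

```text
t 7.9 p [0.5712 0.254  0.2095] yaw -0.135 tilt [-1.1e-03 -5.0e-04 -1.0e+00] j6 2.124 F [-1.39 -0.09  0.08] Tq [-0.02  -0.026 -0.007] w 0.284
tool shift mm [ 7.540e+01  3.636e+02 -3.000e-01] turn deg (mod180 opts) [np.float64(-360.0), np.float64(-180.0), np.float64(-0.0), np.float64(180.0), np.float64(360.0)]
```

View pics/side4.png

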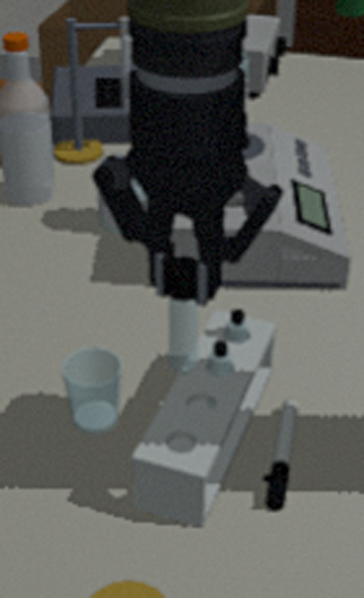

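View pics/top4.png

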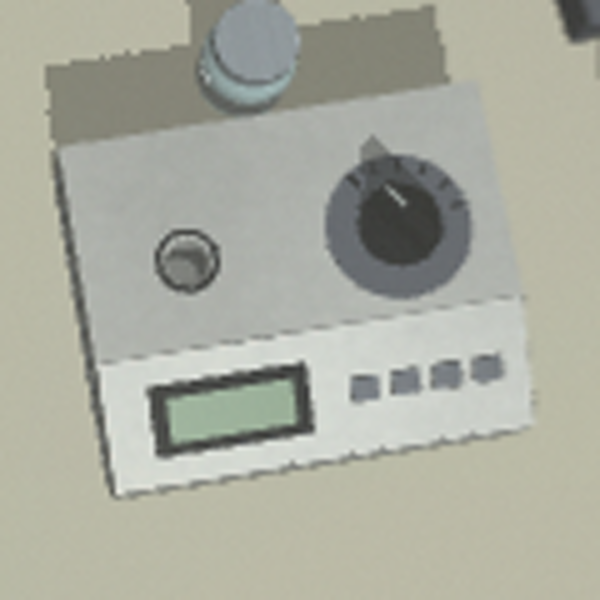

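```bash
python3 - <<'E'
from h import *
print("cap pred",proj("side",[.5712,.254,.2268]),"seen",((183.5)/2.6-.5+180,(277.5)/2.6-.5+100))
print("vial foot pred",proj("side",[.5712,.254,.1388+.008]),"seen approx",((183.5)/2.6-.5+180,365/2.6-.5+100))
im=np.load("pics/top4.npy").astype(float).mean(2)
def ell(n,im,c,z,rad,th=None):
    # dark ring weighted fit: sample radial profiles
    g=cv2.resize(im,None,fx=8,fy=8,interpolation=cv2.INTER_CUBIC)
    best=None
    for dx in np.arange(-.008,.0081,.0005):
      for dy in np.arange(-.008,.0081,.0005):
        a=np.linspace(0,2*np.pi,90,endpoint=False)
        sc=0
        P=np.c_[c[0]+dx+rad*np.cos(a),c[1]+dy+rad*np.sin(a),np.full(90,z)]
        q=proj(n,P); v=cv2.remap(im.astype(np.float32),q[:,0:1].astype(np.float32),q[:,1:2].astype(np.float32),cv2.INTER_CUBIC)
        s=v.mean()
        if best is None or s<best[0]: best=(s,c[0]+dx,c[1]+dy)
    return best
for r in(.013,.0145,.016,.0175): print("well top",r,ell("top",im,(.597,-.1165),.08,r))
ims=np.load("pics/side4.npy").astype(float).mean(2); im0=np.load("pics/side0.npy").astype(float).mean(2)
for r in(.013,.0145,.016,.0175): print("well side",r,ell("side",im0,(.597,-.1165),.08,r))
# knob disc
for r in(.022,.024,.03,.034,.037): print("dial top",r,ell("top",im,(.6215,-.2474),.09 if r<.027 else .081,r))
E
```

```text
cap pred [[251.32847436 206.70214085]] seen (250.0769230769231, 206.23076923076923)
vial foot pred [[250.97426974 239.13909937]] seen approx (250.0769230769231, 239.8846153846154)
well top 0.013 (np.float32(92.75777), np.float64(0.591), np.float64(-0.11449999999999999))
well top 0.0145 (np.float32(102.38934), np.float64(0.592), np.float64(-0.11599999999999999))
well top 0.016 (np.float32(103.03167), np.float64(0.5995), np.float64(-0.11399999999999999))
well top 0.0175 (np.float32(83.717255), np.float64(0.598), np.float64(-0.11599999999999999))
well side 0.013 (np.float32(67.404305), np.float64(0.605), np.float64(-0.1185))
well side 0.0145 (np.float32(64.58225), np.float64(0.6035), np.float64(-0.119))
well side 0.016 (np.float32(61.887943), np.float64(0.6015), np.float64(-0.1195))
well side 0.0175 (np.float32(59.345703), np.float64(0.6), np.float64(-0.1195))
dial top 0.022 (np.float32(61.656857), np.float64(0.6230000000000001), np.float64(-0.2469))
dial top 0.024 (np.float32(63.0872), np.float64(0.6215), np.float64(-0.2469))
dial top 0.03 (np.float32(84.059525), np.float64(0.6295000000000001), np.float64(-0.2394))
dial top 0.034 (np.float32(93.48638), np.float64(0.6265000000000001), np.float64(-0.2394))
dial top 0.037 (np.float32(101.32216), np.float64(0.6275000000000001), np.float64(-0.2474))
```

Call:
{"op": "carry_out", "data": {
  "commands": [
    [3, 12, 0, 0],
    [5, 24, 0, 0],
    [6, 30, 0, 0],
    [6, 30, 0, 0],
    [6, 30, 0, 0],
    [6, 30, 0, 0],
    [6, 30, 0, 0],
    [6, 30, 0, 0],
    [6, 30, 0, 0],
    [6, 30, 0, 0],
    [6, 30, 0, 0],
    [6, 30, 0, 0]
  ]
}}

```text
time_s: 9.2
ee_pos: [0.593, -0.09, 0.2098]
orientation: [3.134, -0.213, -0.002]
wrist_force: [1.0, -0.1, -0.8]
grip_width: 0.284
```

Call:
{"op": "carry_out", "data": {
  "commands": [
    [5, 16, 0, 0],
    [2, 11, 0, 0],
    [0, 0, 0, 0],
    [0, 0, 10, 0],
    [0, 0, 15, 0],
    [0, 0, 10, 0],
    [0, 0, 5, 0],
    [0, 0, 0, 0],
    [0, 0, 0, 0]
  ]
}}

```text
time_s: 10.1
ee_pos: [0.5973, -0.1152, 0.1705]
orientation: [-3.134, 0.211, -0.0]
wrist_force: [-0.6, -0.3, -0.4]
grip_width: 0.285
```

```bash
python3 - <<'E'
from h import *
plan((.597,-.117,.166),-.135)
im=get_image("side");np.save("pics/side5.npy",im);cv2.imwrite("pics/side5.png",cv2.resize(im[90:220,210:330,::-1],None,fx=4.5,fy=4.5,interpolation=cv2.INTER_CUBIC))
im=get_image("top");np.save("pics/top5.npy",im);cv2.imwrite("pics/top5.png",cv2.resize(im[140:260,250:370,::-1],None,fx=5,fy=5,interpolation=cv2.INTER_CUBIC))
E
```

```text
t 10.1 p [ 0.5973 -0.1152  0.1705] yaw -0.134 tilt [ 2.e-04  1.e-04 -1.e+00] j6 1.514 F [-0.65 -0.31 -0.36] Tq [ 0.012 -0.034 -0.037] w 0.285
tool shift mm [-0.   1.8  4.5] turn deg (mod180 opts) [np.float64(-360.0), np.float64(-180.0), np.float64(0.0), np.float64(180.0), np.float64(360.0)]
```

View pics/side5.png

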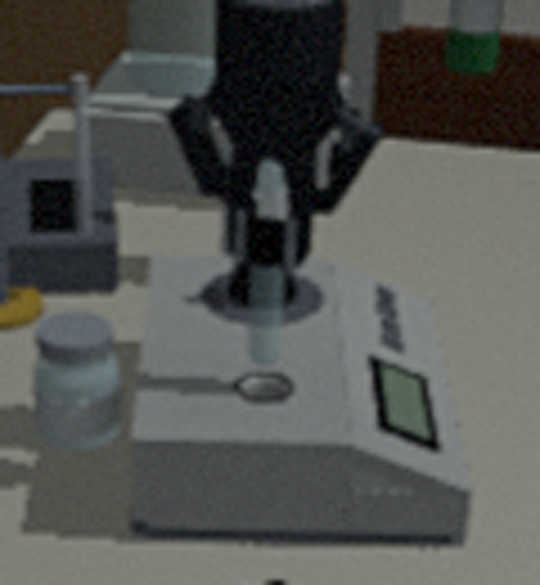

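View pics/top5.png

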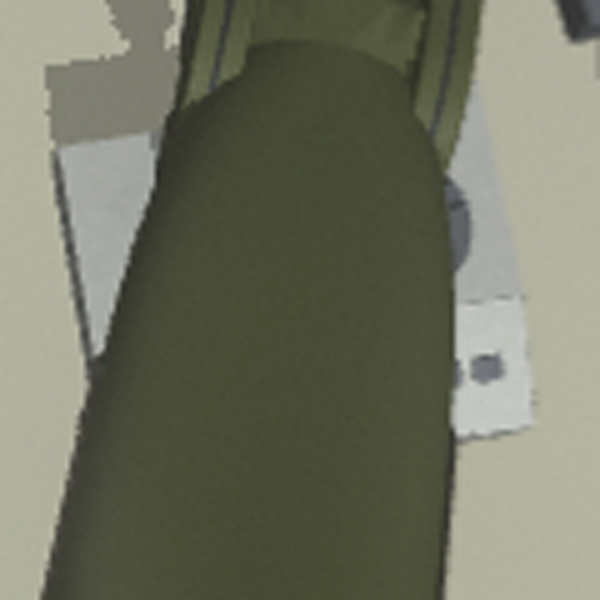

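```bash
python3 - <<'E'
from h import *
q=lambda u,v:((u+.5)/4.5-.5+210,(v+.5)/4.5-.5+90)
x,y,z=.5973,-.1152,.1705
print("well seen",q(264,387),"->",atz("side",q(264,387),.08))
a=np.linspace(0,2*np.pi,40)
# projected silhouette of hemispherical foot
pts=[];
c=np.array([x,y,z-.0707+.011])
for th in np.linspace(0,np.pi/2,20):
    for b in a: pts.append(c+.011*np.array([np.cos(b)*np.cos(th),np.sin(b)*np.cos(th),-np.sin(th)]))
p=proj("side",np.array(pts)); i=p[:,1].argmax()
print("pred foot lowest",p[i],"col range",p[:,0].min(),p[:,0].max(),"seen",q(264,366), "seen cols",q(249,330)[0],q(282,330)[0])
print("pred cap mid",proj("side",[x,y,z+.0173]),"seen",q(266,241))
g=np.load("pics/side5.npy").mean(2)
for r in range(158,184): print(r,g[r,258:280].astype(int))
E
```

```text
well seen (268.27777777777777, 175.61111111111111) -> [ 0.59870216 -0.11926885  0.08      ]
pred foot lowest [268.81036009 171.04383897] col range 265.1544268410087 272.5877335331142 seen (268.27777777777777, 170.94444444444446) seen cols 264.94444444444446 272.27777777777777
pred cap mid [[269.85385035 143.47790909]] seen (268.72222222222223, 143.16666666666666)
158 [44 48 64 60 51 51 48 50 58 62 64 67 72 79 71 56 67 71 66 69 66 63]
159 [74 67 66 65 68 68 68 67 73 72 78 84 87 93 82 69 65 65 66 64 75 84]
160 [ 98  87  69  64  63  67  67  69  73  75  81  81  88  94  87  71  66  65
  72  82 100 117]
161 [124 111 101  92  91  81  78  75  73  74  78  81  91  94  90  77  82  88
  98 114 121 122]
162 [120 121 121 121 122 118 106  93  85  84  86  91  98 105 102 104 117 121
 121 123 123 121]
163 [117 119 120 119 123 122 116 101  95  99 100 103 111 114 120 119 122 121
 121 120 118 119]
164 [116 118 120 117 119 118 114 103  93  94 102 106 112 114 119 121 122 119
 122 122 119 119]
165 [117 118 118 117 118 118 117 103  93  94 100 105 110 113 117 118 119 116
 119 118 119 119]
166 [118 118 118 120
[... 989 characters left out ...]
3  68  76  61  93
 120 117 119 118]
177 [ 92  94  90  91  86  69  70  83  77  72  68  68  66  57  54  57  69 102
 117 120 116 114]
178 [116 117 116 115 117  98  70  63  56  52  59  56  55  51  52  74 106 120
 117 118 118 119]
179 [117 118 118 116 119 119 107  93  82  77  76  80  83  86  87 104 119 121
 116 117 118 117]
180 [117 117 114 117 118 118 118 120 117 115 117 120 119 118 119 117 118 120
 116 117 115 117]
181 [115 117 117 118 116 119 116 116 117 117 117 121 120 120 120 119 117 116
 120 118 117 117]
182 [117 116 117 117 117 114 116 114 118 119 119 117 117 117 115 118 116 121
 118 119 117 119]
183 [119 119 117 117 119 120 115 117 119 116 117 119 119 117 114 117 118 120
 117 119 120 119]
```

Call:
{"op": "carry_out", "data": {
  "commands": [
    [0, 2.5, 0, 0],
    [0, 0, 8, 0],
    [0, 0, 8, 0],
    [0, 0, 4, 0],
    [0, 0, 4, 0],
    [0, 0, 4, 0],
    [0, 0, 0, 0]
  ]
}}

```text
time_s: 10.9
ee_pos: [0.5963, -0.118, 0.1415]
orientation: [-3.134, 0.212, 0.002]
wrist_force: [-0.0, 0.1, -0.7]
grip_width: 0.284
```

Call:
{"op": "carry_out", "data": {
  "commands": [
    [0, 0, 3, 0],
    [0, 0, 3, 0],
    [0, 0, 0, 0]
  ]
}}

```text
time_s: 11.2
ee_pos: [0.5965, -0.118, 0.1359]
orientation: [-3.134, 0.212, 0.001]
wrist_force: [0.4, -0.1, -0.6]
grip_width: 0.285
```

```bash
python3 - <<'E'
from h import *
plan((.597,-.1178,.0907),-.135)
im=get_image("side");np.save("pics/side6.npy",im);cv2.imwrite("pics/side6.png",cv2.resize(im[90:220,210:330,::-1],None,fx=4.5,fy=4.5,interpolation=cv2.INTER_CUBIC))
E
```

```text
t 11.2 p [ 0.5965 -0.118   0.1359] yaw -0.135 tilt [-6.e-04  1.e-04 -1.e+00] j6 1.51 F [ 0.36 -0.07 -0.63] Tq [ 0.039  0.06  -0.016] w 0.285
tool shift mm [ 0.5 -0.3 45.2] turn deg (mod180 opts) [np.float64(-360.0), np.float64(-180.0), np.float64(0.0), np.float64(180.0), np.float64(360.0)]
```

View pics/side6.png

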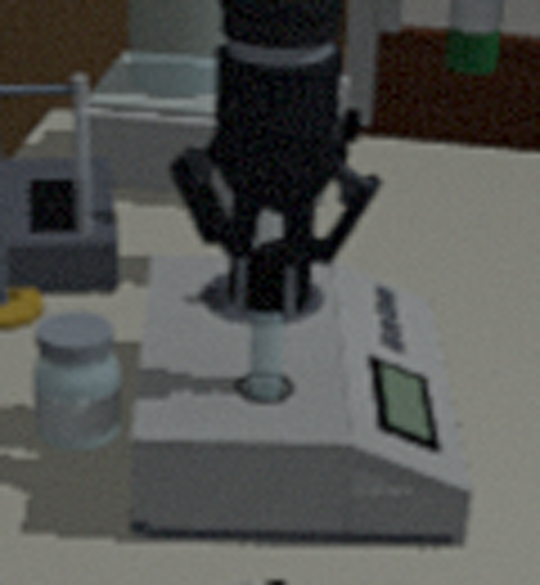

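The foot is in the mouth with no side force: the vial at (265,340) meets the ring at (264,387). I'll keep lowering.

Call:
{"op": "carry_out", "data": {
  "commands": [
    [0, 0, 4, 0],
    [0, 0, 4, 0],
    [0, 0, 4, 0],
    [0, 0, 4, 0],
    [0, 0, 4, 0],
    [0, 0, 4, 0],
    [0, 0, 0, 0]
  ]
}}

```text
time_s: 11.95
ee_pos: [0.5962, -0.118, 0.1115]
orientation: [-3.134, 0.212, 0.002]
wrist_force: [-0.7, -0.0, -0.0]
grip_width: 0.284
```

Call:
{"op": "carry_out", "data": {
  "commands": [
    [0, 0, 4, 0],
    [0, 0, 4, 0],
    [0, 0, 3, 0],
    [0, 0, 3, 0],
    [0, 0, 2, 0],
    [0, 0, 0, 0],
    [0, 0, 0, 0]
  ]
}}

```text
time_s: 12.65
ee_pos: [0.5968, -0.1181, 0.0963]
orientation: [3.134, -0.212, -0.0]
wrist_force: [-0.2, 0.3, -1.1]
grip_width: 0.278
```

Call:
{"op": "carry_out", "data": {
  "commands": [
    [0, 0, 2, 0],
    [0, 0, 1, 0],
    [0, 0, 0, 0]
  ]
}}

```text
time_s: 12.95
ee_pos: [0.5967, -0.1181, 0.0932]
orientation: [-3.134, 0.212, 0.0]
wrist_force: [0.4, 0.1, -1.0]
grip_width: 0.28
```

Call:
{"op": "carry_out", "data": {
  "commands": [
    [0, 0, 1, 0],
    [0, 0, 0, 0]
  ]
}}

```text
time_s: 13.15
ee_pos: [0.5967, -0.1181, 0.0922]
orientation: [-3.134, 0.212, 0.0]
wrist_force: [1.2, -0.5, -0.6]
grip_width: 0.284
```

Call:
{"op": "carry_out", "data": {
  "commands": [
    [0, 0, 1, 0],
    [0, 0, 0, 0]
  ]
}}

```text
time_s: 13.35
ee_pos: [0.5967, -0.118, 0.0912]
orientation: [-3.134, 0.212, 0.0]
wrist_force: [-0.8, 1.1, -1.1]
grip_width: 0.288
```

Call:
{"op": "carry_out", "data": {
  "commands": [
    [0, 0, 0.5, 0],
    [0, 0, 0, 0]
  ]
}}

```text
time_s: 13.55
ee_pos: [0.5968, -0.1181, 0.0909]
orientation: [3.134, -0.212, 0.0]
wrist_force: [-0.2, 0.7, 0.7]
grip_width: 0.281
```

Call:
{"op": "carry_out", "data": {
  "commands": [
    [0, 0, 0.5, 0],
    [0, 0, 0, 0]
  ]
}}

```text
time_s: 13.75
ee_pos: [0.5968, -0.1181, 0.0908]
orientation: [3.134, -0.212, 0.001]
wrist_force: [-0.2, -0.2, 4.1]
grip_width: 0.283
```

Call:
{"op": "carry_out", "data": {
  "commands": [
    [0, 0, 0.5, 0],
    [0, 0, 0, 0]
  ]
}}

```text
time_s: 13.95
ee_pos: [0.5969, -0.1182, 0.0907]
orientation: [3.134, -0.212, 0.001]
wrist_force: [-1.0, -0.3, 5.9]
grip_width: 0.285
```

Call:
{"op": "carry_out", "data": {
  "commands": [
    [0, 0, 0, 0],
    [0, 0, 0, 0],
    [0, 0, 0, 0],
    [0, 0, 0, 0],
    [0, 0, 0, 0]
  ],
  "gripper": 0.3
}}

```text
time_s: 14.45
ee_pos: [0.5967, -0.1181, 0.0896]
orientation: [-3.134, 0.212, 0.001]
wrist_force: [-0.3, -0.2, 0.9]
grip_width: 0.649
```

Call:
{"op": "carry_out", "data": {
  "commands": [
    [0, 0, -4, 0],
    [0, 0, -8, 0],
    [0, 0, -15, 0],
    [0, 0, -20, 0],
    [0, 0, -20, 0],
    [0, 0, -10, 0],
    [0, 0, 0, 0]
  ]
}}

```text
time_s: 15.15
ee_pos: [0.5982, -0.1184, 0.169]
orientation: [3.134, -0.212, 0.007]
wrist_force: [0.1, -0.5, -0.3]
grip_width: 0.65
```

```bash
python3 - <<'E'
from h import *
plan((.6215,-.2475,.17),.776+np.pi/2)
im=get_image("side");np.save("pics/side7.npy",im);cv2.imwrite("pics/side7.png",cv2.resize(im[90:220,210:330,::-1],None,fx=4.5,fy=4.5,interpolation=cv2.INTER_CUBIC))
print("seated cap pred",proj("side",[.597,-.118,.108]))
for m in finder.masks_of("side","vial_center")[:2]: print(m["score"],m["centre"])
E
```

```text
t 15.15 p [ 0.5982 -0.1184  0.169 ] yaw -0.135 tilt [ 4.1e-03 -8.0e-04 -1.0e+00] j6 1.51 F [ 0.11 -0.5  -0.26] Tq [-0.006  0.023  0.019] w 0.65
tool shift mm [ 40.5 124.8  -0.8] turn deg (mod180 opts) [np.float64(-502.2), np.float64(-322.2), np.float64(-142.2), np.float64(37.8), np.float64(217.8)]
seated cap pred [[269.10257542 167.71380841]]
0.59 [275.8, 181.7]
```

View pics/side7.png

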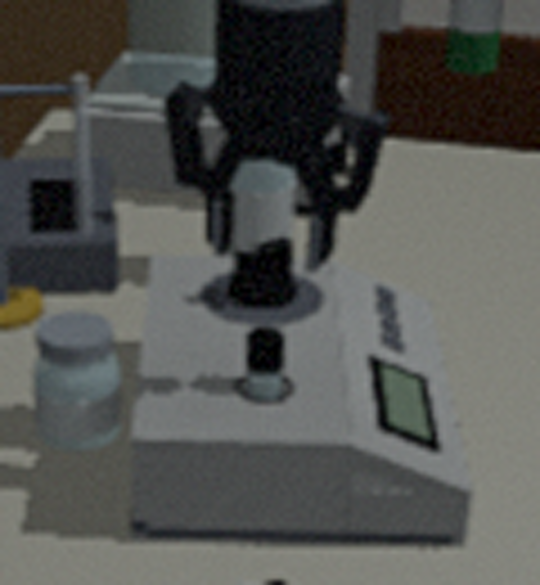

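Call:
{"op": "carry_out", "data": {
  "commands": [
    [0, 0, 0, -8.4],
    [0, 0, 0, -8.4],
    [0, 0, 0, -8.4],
    [0, 0, 0, -8.4],
    [0, 0, 0, -8.4],
    [0, 0, 0, -8.4],
    [0, 0, 0, -8.4],
    [0, 0, 0, -8.4],
    [0, 0, 0, -8.4],
    [0, 0, 0, -8.4],
    [0, 0, 0, -8.4],
    [0, 0, 0, -8.4]
  ]
}}

```text
time_s: 16.45
ee_pos: [0.5958, -0.1179, 0.1652]
orientation: [-2.153, -2.285, 0.002]
wrist_force: [-0.6, 0.3, 0.9]
grip_width: 0.651
```

Call:
{"op": "carry_out", "data": {
  "commands": [
    [0, 0, 0, -8.4],
    [0, 0, 0, -8.4],
    [0, 0, 0, -8.4],
    [0, 0, 0, -8.4],
    [0, 0, 0, -7.8],
    [0, 0, 0, 0]
  ]
}}

```text
time_s: 17.05
ee_pos: [0.5958, -0.1179, 0.1653]
orientation: [-1.215, -2.894, 0.001]
wrist_force: [-0.8, 0.1, -0.4]
grip_width: 0.649
```

```bash
python3 - <<'E'
from h import *
plan((.6215,-.2485,.17),.776+np.pi/2)
E
```

```text
t 17.05 p [ 0.5958 -0.1179  0.1653] yaw 2.347 tilt [-2.7e-03  5.0e-04 -1.0e+00] j6 -0.971 F [-0.78  0.1  -0.41] Tq [-0.002 -0.026  0.007] w 0.649
tool shift mm [-111.2  -73.1   -4.8] turn deg (mod180 opts) [np.float64(-360.0), np.float64(-180.0), np.float64(-0.0), np.float64(180.0), np.float64(360.0)]
```

Call:
{"op": "carry_out", "data": {
  "commands": [
    [-10, -7, 0, 0],
    [-20, -13, 0, 0],
    [-22, -14, 0, 0],
    [-22, -14, 0, 0],
    [-22, -14, 0, 0],
    [-15, -11, 0, 0],
    [0, 0, 0, 0],
    [0, 0, 0, 0]
  ]
}}

```text
time_s: 17.85
ee_pos: [0.622, -0.2486, 0.1663]
orientation: [-1.218, -2.895, -0.001]
wrist_force: [-0.1, -0.1, 0.0]
grip_width: 0.649
```

```bash
python3 - <<'E'
from h import *
plan((.6215,-.2485,.096),.776+np.pi/2)
im=get_image("side");np.save("pics/side8.npy",im);cv2.imwrite("pics/side8.png",cv2.resize(im[80:220,210:330,::-1],None,fx=4.2,fy=4.2,interpolation=cv2.INTER_CUBIC))
im=get_image("top");np.save("pics/top8.npy",im);cv2.imwrite("pics/top8.png",cv2.resize(im[140:260,250:370,::-1],None,fx=4,fy=4,interpolation=cv2.INTER_CUBIC))
E
```

```text
t 17.85 p [ 0.622  -0.2486  0.1663] yaw 2.345 tilt [-9.e-04  1.e-03 -1.e+00] j6 -1.155 F [-0.09 -0.14  0.02] Tq [0.008 0.032 0.009] w 0.649
tool shift mm [ 0.4 -0.3 70.3] turn deg (mod180 opts) [np.float64(-360.1), np.float64(-180.1), np.float64(-0.1), np.float64(179.9), np.float64(359.9)]
```

View pics/side8.png

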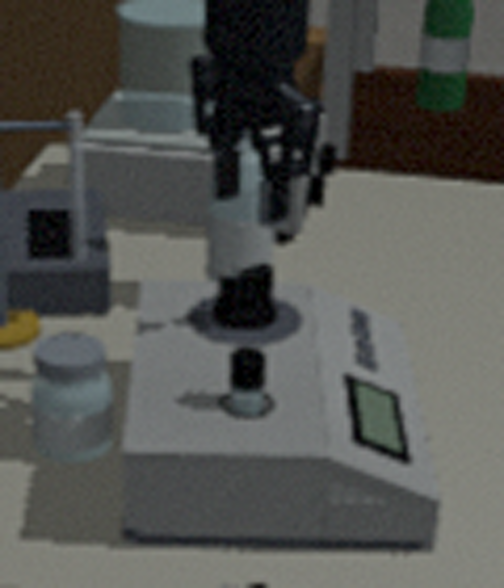

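View pics/top8.png

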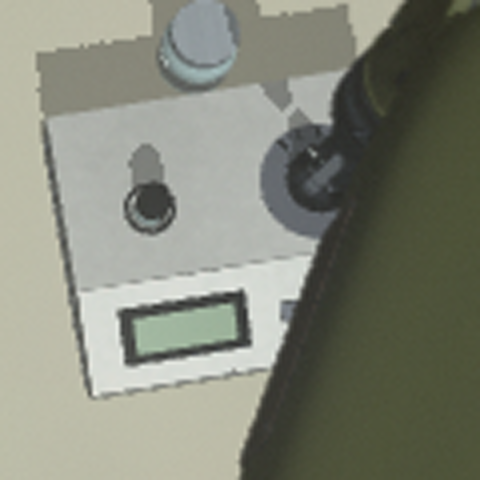

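Call:
{"op": "carry_out", "data": {
  "commands": [
    [0, 0, 10, 0],
    [0, 0, 15, 0],
    [0, 0, 15, 0],
    [0, 0, 15, 0],
    [0, 0, 8, 0],
    [0, 0, 5, 0],
    [0, 0, 2, 0],
    [0, 0, 0, 0],
    [0, 0, 0, 0]
  ]
}}

```text
time_s: 18.85
ee_pos: [0.6229, -0.2486, 0.0975]
orientation: [1.215, 2.896, 0.0]
wrist_force: [0.3, -0.7, -0.4]
grip_width: 0.651
```

```bash
python3 - <<'E'
from h import *
plan((.6215,-.2485,.096),.776+np.pi/2)
im=get_image("side");np.save("pics/side9.npy",im);cv2.imwrite("pics/side9.png",cv2.resize(im[80:220,210:330,::-1],None,fx=4.2,fy=4.2,interpolation=cv2.INTER_CUBIC))
im=get_image("top");cv2.imwrite("pics/top9.png",cv2.resize(im[140:220,290:370,::-1],None,fx=6,fy=6,interpolation=cv2.INTER_CUBIC))
E
```

```text
t 18.85 p [ 0.6229 -0.2486  0.0975] yaw 2.347 tilt [ 1.2e-03 -4.0e-04 -1.0e+00] j6 -1.156 F [ 0.35 -0.7  -0.38] Tq [ 0.039 -0.055  0.008] w 0.651
tool shift mm [ 1.1 -0.9  1.5] turn deg (mod180 opts) [np.float64(-360.0), np.float64(-180.0), np.float64(0.0), np.float64(180.0), np.float64(360.0)]
```

View pics/side9.png

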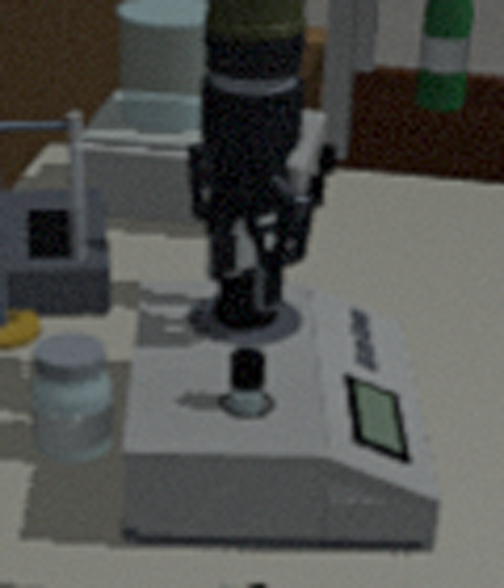

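View pics/top9.png

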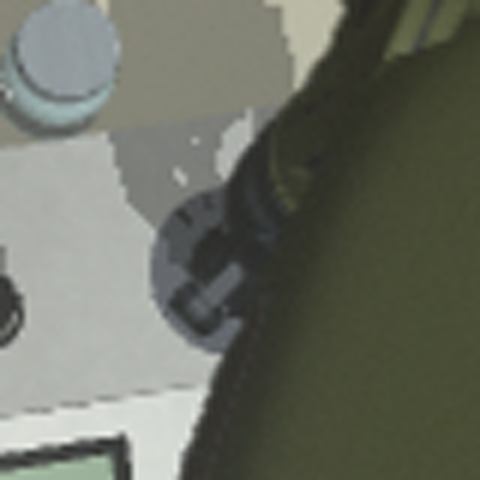

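Call:
{"op": "carry_out", "data": {
  "commands": [
    [0.5, -0.5, 0.5, 0],
    [0, 0, 0, 0],
    [0, 0, 0, 0],
    [0, 0, 0, 0],
    [0, 0, 0, 0],
    [0, 0, 0, 0]
  ],
  "gripper": -0.4
}}

```text
time_s: 19.55
ee_pos: [0.6217, -0.2484, 0.0963]
orientation: [1.216, 2.897, 0.0]
wrist_force: [-0.4, 0.6, 0.2]
grip_width: 0.299
```

Call:
{"op": "carry_out", "data": {
  "commands": [
    [0, 0, 0, 0],
    [0, 0, 0, 0],
    [0, 0, 0, 0],
    [0, 0, 0, 0],
    [0, 0, 0, 0],
    [0, 0, 0, 0]
  ],
  "gripper": -1
}}

```text
time_s: 20.15
ee_pos: [0.6213, -0.248, 0.0965]
orientation: [-1.215, -2.896, -0.001]
wrist_force: [-3.4, 3.3, 4.5]
grip_width: 0.15
```

```bash
python3 - <<'E'
from h import *
plan((.6215,-.2485,.096),.776+np.pi/2)
s,p,R=pose(); print("tool F",R.T@s["wrist_force"])
E
```

```text
t 20.15 p [ 0.6213 -0.248   0.0965] yaw 2.347 tilt [-7.e-04  7.e-04 -1.e+00] j6 -1.156 F [-3.36  3.28  4.49] Tq [0.646 0.706 0.023] w 0.15
tool shift mm [-0.5 -0.2  0.5] turn deg (mod180 opts) [np.float64(-360.0), np.float64(-180.0), np.float64(0.0), np.float64(180.0), np.float64(360.0)]
tool F [ 4.69851517 -0.1053016  -4.48640588]
```

Call:
{"op": "carry_out", "data": {
  "commands": [
    [0.7, 0, 0, 0],
    [0, 0, 0, 2.5],
    [0, 0, 0, 2.5],
    [0, 0, 0, 2.5],
    [0, 0, 0, 2.5],
    [0, 0, 0, 0]
  ]
}}

```text
time_s: 20.75
ee_pos: [0.6212, -0.2478, 0.0965]
orientation: [-1.463, -2.78, -0.0]
wrist_force: [-2.4, 0.7, 6.1]
grip_width: 0.151
```

```bash
cat > st.py <<'E'
from h import *
s,p,R=pose(); yx=np.arctan2(R[1,0],R[0,0]); print("t",s["time_s"],p.round(4),"turned",np.degrees(2.347-yx).round(2),"toolF",(R.T@s["wrist_force"]).round(1),"Tz",s["wrist_torque"].round(3),"w",round(s["grip_width"],3),"j6",s["joint_pos"][5].round(3))
E
python3 st.py
```

```text
t 20.75 [ 0.6212 -0.2478  0.0965] turned 9.99 toolF [ 2.  -1.6 -6.1] Tz [0.53  0.614 0.075] w 0.151 j6 -0.982
```

Call:
{"op": "carry_out", "data": {
  "commands": [
    [0, 0, 0, 2.5],
    [0, 0, 0, 2.5],
    [0, 0, 0, 2.5],
    [0, 0, 0, 2.5],
    [0, 0, 0, 0]
  ]
}}

```text
time_s: 21.25
ee_pos: [0.6211, -0.2477, 0.0965]
orientation: [-1.7, -2.642, -0.0]
wrist_force: [-2.4, 2.0, 5.2]
grip_width: 0.151
```

```bash
python3 st.py
```

```text
t 21.25 [ 0.6211 -0.2477  0.0965] turned 19.99 toolF [ 2.8 -1.3 -5.2] Tz [0.595 0.658 0.002] w 0.151 j6 -0.807
```

Call:
{"op": "carry_out", "data": {
  "commands": [
    [0.3, 0, 0, 2.5],
    [0, 0, 0, 2.5],
    [0, 0, 0, 2.5],
    [0, 0, 0, 2.5],
    [0, 0, 0, 2.5],
    [0, 0, 0, 2.5],
    [0, 0, 0, 2.5],
    [0, 0, 0, 2.5],
    [0, 0, 0, 0]
  ]
}}

```text
time_s: 22.15
ee_pos: [0.621, -0.2474, 0.0965]
orientation: [-2.133, -2.306, -0.0]
wrist_force: [-3.6, 2.5, 4.0]
grip_width: 0.153
```

```bash
python3 st.py
```

```text
t 22.15 [ 0.621  -0.2474  0.0965] turned 39.99 toolF [ 2.8 -3.4 -4. ] Tz [0.494 0.708 0.086] w 0.153 j6 -0.458
```

Call:
{"op": "carry_out", "data": {
  "commands": [
    [0, 0, 0, 2.5],
    [0, 0, 0, 2.5],
    [0, 0, 0, 2.5],
    [0, 0, 0, 2.5],
    [0, 0, 0, 2.5],
    [0, 0, 0, 2.5],
    [0, 0, 0, 2.5],
    [0, 0, 0, 2.5],
    [0, 0, 0, 0]
  ]
}}

```text
time_s: 23.05
ee_pos: [0.621, -0.2471, 0.0965]
orientation: [-2.5, -1.902, -0.001]
wrist_force: [-3.8, 4.6, 5.5]
grip_width: 0.154
```

```bash
python3 st.py; python3 - <<'E'
from h import *
im=get_image("side");cv2.imwrite("pics/side10.png",cv2.resize(im[110:200,220:310,::-1],None,fx=6,fy=6,interpolation=cv2.INTER_CUBIC))
im=get_image("top");np.save("pics/top10.npy",im);cv2.imwrite("pics/top10.png",cv2.resize(im[140:220,270:370,::-1],None,fx=6,fy=6,interpolation=cv2.INTER_CUBIC))
E
```

```text
t 23.05 [ 0.621  -0.2471  0.0965] turned 59.95 toolF [ 3.4 -4.9 -5.5] Tz [0.751 0.722 0.159] w 0.154 j6 -0.109
```

View pics/side10.png

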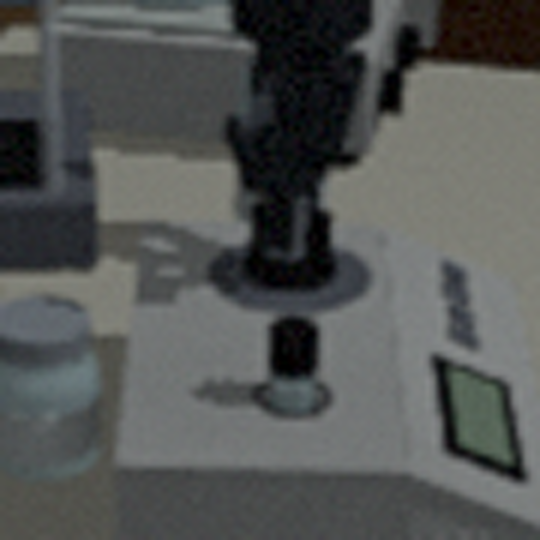

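View pics/top10.png

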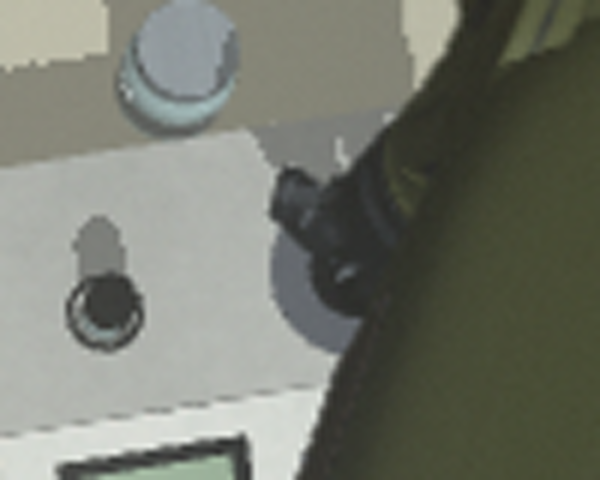

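```bash
cat > tq.py <<'E'
from h import *
T=[];Fs=[]
for i in range(12):
    get_image("side"); s,p,R=pose(); T.append(s["wrist_torque"][2]);Fs.append(R.T@s["wrist_force"])
yx=np.arctan2(R[1,0],R[0,0]); print(s["time_s"],"turned",np.degrees(2.347-yx).round(2),"Tz",np.mean(T).round(4),"+-",(np.std(T)/12**.5).round(4),"F",np.mean(Fs,0).round(2),"w",round(s["grip_width"],3))
E
python3 tq.py
```

```text
23.75 turned 59.92 Tz 0.1183 +- 0.0099 F [ 2.65 -3.83 -5.81] w 0.152
```

Call:
{"op": "carry_out", "data": {
  "commands": [
    [0.3, -0.5, 0, 2],
    [0, 0, 0, 2],
    [0, 0, 0, 0]
  ]
}}

```text
time_s: 24.05
ee_pos: [0.621, -0.247, 0.0965]
orientation: [2.565, 1.814, 0.001]
wrist_force: [-2.8, 2.7, 4.2]
grip_width: 0.151
```

```bash
python3 tq.py
```

```text
24.65 turned 63.92 Tz 0.0835 +- 0.0073 F [ 2.12 -3.34 -4.98] w 0.151
```

Call:
{"op": "carry_out", "data": {
  "commands": [
    [0, 0, 0, 2],
    [0, 0, 0, 0]
  ]
}}

```text
time_s: 24.85
ee_pos: [0.621, -0.247, 0.0965]
orientation: [2.596, 1.769, 0.001]
wrist_force: [-2.8, 3.2, 4.5]
grip_width: 0.149
```

```bash
python3 tq.py
```

```text
25.45 turned 65.9 Tz 0.1699 +- 0.0103 F [ 2.1  -3.45 -5.18] w 0.151
```

Call:
{"op": "carry_out", "data": {
  "commands": [
    [0, 0, 0, 1.2],
    [0, 0, 0, 0]
  ]
}}

```text
time_s: 25.65
ee_pos: [0.621, -0.247, 0.0965]
orientation: [2.614, 1.742, 0.001]
wrist_force: [-2.3, 2.8, 5.3]
grip_width: 0.151
```

```bash
python3 tq.py; python3 tq.py
```

```text
26.25 turned 67.1 Tz 0.1725 +- 0.0103 F [ 2.17 -3.52 -5.04] w 0.155
26.85 turned 67.1 Tz 0.1709 +- 0.0088 F [ 2.06 -2.96 -5.08] w 0.152
```

Call:
{"op": "carry_out", "data": {
  "commands": [
    [0, 0, 0, 0.4],
    [0, 0, 0, 0],
    [0, 0, 0, 0]
  ]
}}

```text
time_s: 27.15
ee_pos: [0.621, -0.247, 0.0965]
orientation: [2.62, 1.733, 0.001]
wrist_force: [-2.1, 3.0, 5.2]
grip_width: 0.15
```

```bash
python3 tq.py; python3 - <<'E'
from h import *
for n in("side","top"): cv2.imwrite(f"pics/{n}11.png",get_image(n)[:,:,::-1])
E
```

```text
27.75 turned 67.5 Tz 0.1808 +- 0.0079 F [ 2.16 -3.36 -5.27] w 0.153
```

View pics/side11.png

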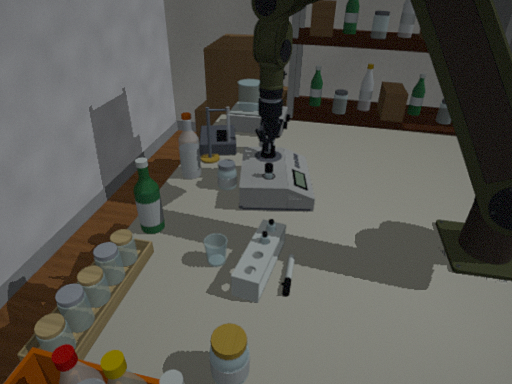

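View pics/top11.png

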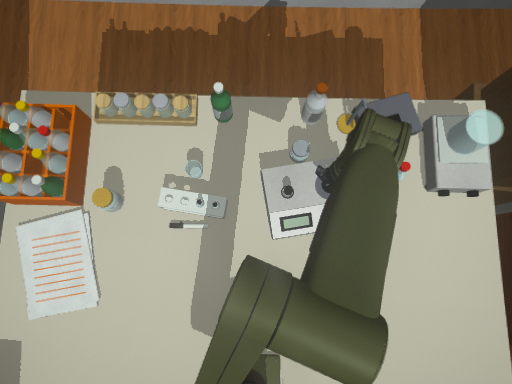

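The vial stands in the well (side (269,168), top (288,191)), and the rack, marker, beaker, jars and bottle are where they were. The hand is on the knob at 67.5° with 0.18 N m, which fits the third stop (0.19 N m).

```bash
python3 -c "
from bench import manip
print(manip.sign_off())"
```

```text
the job is handed in; nothing more can be done
None
```

The job is handed in at about 28 s, with the vial standing in the colorimeter well and the gripper still holding the filter knob at the third stop.

- **Vial:** I lifted it from the rack by its cap and lowered it until it touched the well floor at about 5 N. Contact came within 1 mm of the expected height. I then let go, and both cameras show it seated.
- **Knob:** I gripped the bar, turned it 67.5° clockwise in small steps without overshooting, and kept hold. The torque fell just before the stop and read 0.18 ± 0.01 N m there, which fits the stated 0.19 N m.
- **Other items:** in the last pictures the other vials, jars, bottle, beaker and marker look unmoved. Wrist force readings stayed below about 8 N.

**Not checked directly:** the arm hid the pointer line in the top view. The knob angle therefore rests on the measured tool turn and the torque. The torque at 67.1–67.5° was 0.01–0.02 N m under the nominal value, so the knob could be up to about 1° short of the exact stop.

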